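# Reverse the ratchet and slacken the seal press

### The arm

A 6-joint arm with a two-finger parallel gripper is mounted at the origin on a cart in front of the work surface, level with it; the furniture and walls round the work are solid. World frame = base frame: x ahead of the robot, y to its left, z up, the work surface at z = 0. Lengths are in mm, angles in rad, forces in N, time in s.
With the tool pointing down it reaches from about 275 to 975 mm from the base axis. Payload 8.4 kg.
Tool frame: the origin (TCP) lies at the centre of the arm's flange, where the gripper is bolted on; the fingertips stand 190 mm ahead of it and the grasp point (between the pads) lies 171 mm ahead of it; z points along the fingers, y is the line along which they close (so a half turn about z gives the same grasp; the last joint's range is limited). The gripper opens to 92 mm and grips with 3 to 60 N. Pads are 20 mm wide; open, the fingers measure 128 mm over their backs; the gripper's body (75 mm by 189 mm) begins 69 mm behind the grasp point.
Start: joints at [-1.193, 0.353, 1.633, -0, 1.155, -0.002], TCP at [231.708, -580.466, 404.683] pointing down, gripper open.
Joint ranges: [-2.63, 2.63], [-0.92, 2.1], [0.06, 2.66], [-1.3, 4.44], [0, 2.69], [-3.02, 3.02]. Speed limits (rad/s): [2.22, 2.22, 2.79, 3.14, 3.14, 3.14].

### API

Orientations are given as [roll, pitch, yaw] about the fixed x, y, z axes, in that order (R = Rz(yaw) Ry(pitch) Rx(roll)).
In Python, from rig import state, get_image, close_job gives the robot as it stands. The module is installed in compiled form; this text tells all that it offers.
- The arm moves only by the shell command python3 -m creep 'ROWS' [OPENING] [FORCE]. ROWS is JSON, a list that holds one entry, the list of rows, each a list of 6 numbers: the shift along the world's x, y, z in m, then the turn, a rotation vector about the world's x, y, z in rad. A call has 1 to 12 rows; each row shifts and turns the commanded pose from where the row before left it; what a row does not reach is not made up. A row lasts 1/8 s, in which the tool goes at most 62.5 mm and 10.7 degrees, less where a joint would pass 70% of its speed; a pose out of reach is approached as far as the arm can. A call is refused whole if a number of a shift passes 0.0625 or a number of a turn 0.188, either way. A call with a gripper value outside its range is refused whole. OPENING is the finger opening in m, from 0 to 0.0919, set as the call begins (- or left out, the last holds). The fingers move at their own pace and stop on an object; FORCE is the grip in N (left out, the last holds). Time passes only in rows, so rows that do not move let the fingers close. It gives the time, the measured TCP pose, the force, the opening and the grip force at its end, in the units of the state.
- state(): the state, without advancing time (a new reading comes with each control period).
- get_image(name): name is "scene" or "top" or "wrist"; returns a dict with "image" (480x640x3 uint8, red, green, blue), "K" (3x3 intrinsics, pixels), "R" (3x3) and "t" (3): a world point X has camera coordinates R X + t. Camera axes: x right, y down, z forward; pixel columns grow to the right and rows downward; lengths in mm; the calibration is good to about 2 mm. A picture is of the moment at which its call begins. There is no depth.
- close_job(): hands the job in; it is judged then, once.
The state is a dict: "time_s": time; "joint_pos": joint angles; "dq": joint speeds; "joint_torque": joint torques, N m; "tool_pos": TCP position; "eef_rot": TCP orientation; "ft_force": force on the tool from outside, world axes, zero at the start; "wrist_torque": the same for the moment, N m; "width": finger opening in mm; "grip_force": force on a finger pad.
Only numpy, scipy, OpenCV 4.12 (cv2) and the standard library are available. Lean on these libraries where they do the work, as an engineer would, in place of code of your own. Each camera call takes 0.05 s, during which the arm holds its last target. There are 200 camera calls.

### The job

The small seal press on the bench is still screwed down on its tin and its ratchet is set to tighten. Throw the little lever on top of the ratchet head fully over to the loosening side (anticlockwise seen from above), then swing the handle anticlockwise until the screw comes up against its springy end stop: feel for it, reach it fully, but do not force it farther. Finally bring the handle back against its rest post, with the press left slack and the things around it undisturbed.

Things in the scene. Friction and masses are not known exactly. Their poses are not given: they have to be found in the camera images.
- press: fixed grey press: base 122 x 124 x 14 mm (origin: centre of its underside, z up), two columns at y = +-47 mm, a bridge on them (top 92 mm up), a steel rest post (10 mm thick, top 118 mm up) at x = -51, y = -1 mm. The vertical screw turns in the bridge at x = y = 0; turned anticlockwise (from above) it raises the plate, clockwise it tightens.
- plate_top (a point): point on top of the flat steel pressure plate on the tin, x = 0, y = 30 mm in the press frame. The plate rises 3.5 mm per rad of screw, without turning: z in the press frame is 46.5 mm fully tight (it starts 0 to 1.05 mm above that), 50.0 mm at the end stop. The stop is an elastic buffer; over about 16 N at handle_grip forces it too far (plate 0.3 mm above 50.0).
- head_center (a point): centre of the top face of the round steel ratchet head (62 mm across, top 122 mm above the bench), on the screw axis.
- handle_grip (a point): point on the centre line of the ratchet handle, 125 mm from the screw axis, 111 mm above the bench. The handle is a level black round grip, 21 mm thick, reaching from 96 to 190 mm from the axis; nearer the head it is a steel bar 14 mm wide. The point's x axis points outward along the handle.
- lever_tab (a point): centre of the steel direction tab, 34 mm from the screw axis, 11 mm above the head's top. The upright tab is 8 mm thick, 3 to 19 mm above the head and 2 to 42 mm from the axis, on the side away from the handle. The lever turns about the screw axis and rides on the ratchet.
- lever (a joint): angle of the direction lever about the vertical, rad, relative to the ratchet, anticlockwise positive, 0 = in line with the handle. Stops at -0.45 (tighten: the handle drives the screw clockwise only) and +0.45 (loosen: drives it anticlockwise only); an over-centre spring snaps it to either side and takes about 2 to 5 N at the tab to pass.
- ratchet (a joint): handle angle about the screw axis, rad, anticlockwise positive; 0 = at the rest post, pointing at -165 deg in the press frame; up to 1.95. Free direction: 1 to 2 N drag at handle_grip. Drive: up to 0.52 rad of play (12 teeth), then about 5 N turns the screw for 0.7 to 1.0 rad (differs each time), then the force climbs about 0.6 N per mm at the end stop.
- vial: small glass vial with a cap, 28 mm wide, 60 mm high, stands by the press; bystander. Origin at its underside.
- beaker: clear beaker, 54 mm wide, 66 mm high, stands right of the press; bystander. Origin at its underside.
- crucible: small crucible, 26 mm wide, 18 mm high, near the press; bystander. Origin at its underside.
- driver: screwdriver, 183 mm long, 25 mm thick at the handle, lies left of the press; bystander. Origin at its underside.
- tape: roll of tape, 67 mm wide, 19 mm high, lies in front; bystander. Origin at its underside.
- bomb_a: steel pressure vessel, 70 mm wide, 148 mm high, stands at the right; bystander. Origin at its underside.

How it is judged (in metres and radians):
On the way, in this order (a step that is already met when the one before it is completed fails the run):
1. the direction lever is over on the loosening side (value of joint lever above 0.3 rad), for 0.2 s.
2. the screw is backed off to its end stop, the lever still on the loosening side (z of plate_top in the frame of press above 0.04982 m and value of joint lever above 0.3 rad), for 0.2 s.
3. the handle is back at its rest post, the plate still fully raised (all of step 2 and value of joint ratchet below 0.15 rad), for 0.2 s.
At the end, for the whole second after the job is handed in: The lever is on the loosening side (above 0.3 rad), the plate is raised to within 0.2 mm of its end-stop height (above 49.82 mm in the press frame), and the handle is at rest within 0.15 rad of its rest post (all of step 3 and velocity of joint ratchet below 0.05 rad/s); the robot touches nothing.
It fails at once if the screw is forced into its end stop (plate more than 0.3 mm above its end-stop height, about 16 N at the handle) (z of plate_top in the frame of press above 0.0503 m).
It fails at once if a bystander is pushed away by more than 30 mm (distance of any of vial, beaker, crucible, driver, tape, bomb_a from where it was at the start of the episode above 0.03 m).
It also fails if it takes over 72 s, if anything falls off the work surface, if the arm or the gripper's body presses on something with over 40 N, if the wrist force passes 120 N, or if a joint passes its speed limit or range.

## Working session

There is one attempt and no reset: what is moved stays moved. The work goes in short steps, Python scripts to look and compute and a shell command to move; the robot and the scene stay as the last step left them, time stands still between calls to the robot, and variables do not carry over. Pictures are saved under pics/ and viewed, at most 10 in all, crops included, and the job is handed in when it is done.

```bash
mkdir -p pics
cat > h.py <<'E'
import numpy as np,cv2
from rig import state,get_image
def snap(n,f):
    d=get_image(n); cv2.imwrite('pics/'+f,cv2.cvtColor(d['image'],cv2.COLOR_RGB2BGR))
    np.savez('pics/'+f+'.npz',K=d['K'],R=d['R'],t=d['t']); return d
def px(f,u,v,z):
    d=np.load('pics/'+f+'.npz');K,R,t=d['K'],d['R'],d['t'].ravel()
    r=R.T@np.linalg.inv(K)@[u,v,1];c=-R.T@t
    return c+r*(z-c[2])/r[2]
def proj(f,X):
    d=np.load('pics/'+f+'.npz');p=d['K']@(d['R']@np.array(X)+d['t'].ravel());return p[:2]/p[2]
E
python3 -c "
from h import *
snap('top','top0.png');snap('scene','scene0.png');print(state())"
```

```text
{'time_s': 0.1, 'joint_pos': array([-1.19340126e+00,  3.53571932e-01,  1.63404822e+00,  5.07473431e-06,
        1.15519720e+00, -2.42392981e-03]), 'dq': array([ 1.36575004e-03, -1.06836832e-03, -2.35249453e-03, -6.80061471e-04,
       -5.61057970e-04, -3.77985461e-05]), 'joint_torque': array([ 8.72367991e-06, -5.94904840e+01, -3.34928477e+01,  6.98533980e-02,
        1.83230604e-02, -3.41257100e-05]), 'tool_pos': array([ 231.63086733, -580.2703572 ,  404.04790729]), 'eef_rot': array([-3.14036797e+00, -7.60880640e-06,  3.79816938e-01]), 'ft_force': array([-0.10319333, -0.54630841,  0.64301649]), 'wrist_torque': array([ 0.0257344 , -0.00865023, -0.06654321]), 'grip_force': 0.0, 'width': 91.82065563648806}
```

View pics/top0.png

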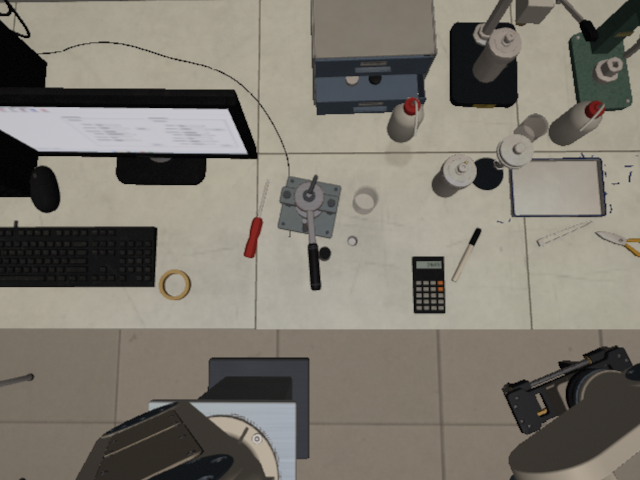

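View pics/scene0.png

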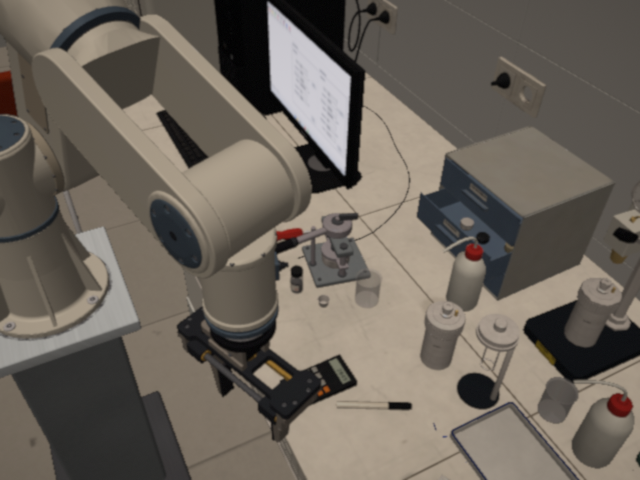

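```bash
python3 -c "
from h import *
im=cv2.imread('pics/top0.png')[160:310,230:390]
cv2.imwrite('pics/c1.png',cv2.resize(im,None,fx=4,fy=4,interpolation=cv2.INTER_CUBIC))
f='top0.png'
print(px(f,309,200,122),px(f,316,289,111),px(f,325,253,60),px(f,365,200,66))
d=np.load('pics/top0.png.npz');print(d['K'],-d['R'].T@d['t'].ravel())"
```

```text
[ 565.95274058 -189.79826271  122.        ] [ 387.45659901 -202.98535559  111.        ] [ 464.68587895 -222.49190773   60.        ] [ 577.1260823  -308.44003431   66.        ]
[[496.92406872   0.         303.02953167]
 [  0.         496.92406872 231.83570634]
 [  0.           0.           1.        ]] [ 355.18742103 -201.41996859 1106.23573144]
```

View pics/c1.png

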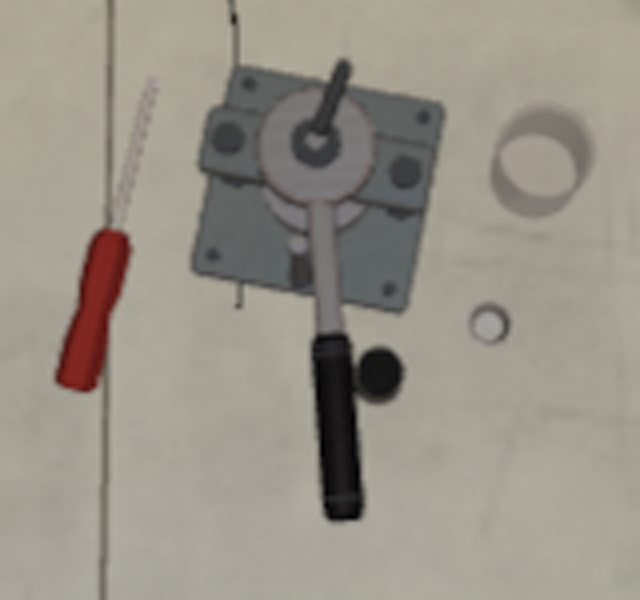

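```bash
python3 -c "
from h import *
f='top0.png'
C=lambda u,v,z: px(f,230+(u+.5)/4-.5,160+(v+.5)/4-.5,z)
h=C(317,145,122);t=C(343,516,111);g=C(330,337,111);print('head',h,'tip',t,'g',g)
for p in (t,g): print(np.linalg.norm((p-h)[:2]),np.degrees(np.arctan2(*(p-h)[1::-1])))
b=C(345,64,141);print('tab tip',b,np.degrees(np.arctan2(*(b-h)[1::-1])),np.linalg.norm((b-h)[:2]))
c=[C(237,66,14),C(443,104,14),C(407,311,14),C(193,270,14)];m=sum(c)/4;print('base',m,np.degrees(np.arctan2(*(c[0]-c[3])[1::-1])),np.degrees(np.arctan2(*(c[1]-c[2])[1::-1])))
for z in(0,100,300,450): print(z,px(f,256,155,z),px(f,237,92,z))
"
```

```text
head [ 574.47483927 -189.57417979  122.        ] tip [ 388.20148017 -201.74586635  111.        ] g [ 477.94627193 -195.6652567   111.        ]
186.6706036460657 -176.26142858709994
96.72055382222305 -176.38934970943177
tab tip [ 611.45082917 -203.91566671  141.        ] -21.19925332378046 39.65982950450683
base [ 574.5454675 -189.7922273   14.       ] -11.740940367654803 -10.329942920562447
0 [698.97510009 -66.32344476   0.        ] [853.03318885 -19.5363528    0.        ]
100 [667.89784691 -78.53571743 100.        ] [808.02960113 -35.97802167 100.        ]
300 [ 605.74334054 -102.96026275  300.        ] [718.02242569 -68.86135939 300.        ]
450 [ 559.12746077 -121.27867175  450.        ] [650.5170441  -93.52386268 450.        ]
```

```bash
python3 -m creep '[[[0.04,0.036,0,0,0,0.12],[0.04,0.036,0,0,0,0.12],[0.04,0.036,0,0,0,0.12],[0.04,0.036,0,0,0,0.12],[0.04,0.036,0,0,0,0.12],[0.04,0.036,0,0,0,0.12],[0.04,0.036,0,0,0,0.12],[0.04,0.036,0,0,0,0.12],[0.04,0.036,0,0,0,0.12],[0.02,0.02,0,0,0,0.11],[0,0,0,0,0,0],[0,0,0,0,0,0]]]' 0 20
```

```text
time_s: 1.6
tool_pos: [611.2, -236.8, 404.3]
eef_rot: [-3.141, 0.0, 1.568]
ft_force: [0.1, -0.0, -0.3]
width: 0.3
grip_force: 0.0
```

```bash
python3 -m creep '[[[0,0,-0.03,0,0,0],[0,0,-0.03,0,0,0],[0,0,-0.026,0,0,0],[0,0,0,0,0,0],[0,0,0,0,0,0]]]'
python3 -c "
from h import *
a=snap('wrist','w1.png')['image'];b=snap('scene','s1.png')['image'][170:330,240:420]
b=cv2.resize(b,None,fx=3,fy=3,interpolation=cv2.INTER_CUBIC)
c=np.zeros((480,540,3),np.uint8);c[:]=b
o=np.hstack([cv2.resize(a,(640,480)),c]);cv2.imwrite('pics/m1.png',cv2.resize(o[:,:,::-1],(800,325)))"
```

```text
time_s: 2.22
tool_pos: [611.6, -237.3, 319.8]
eef_rot: [3.141, 0.0, 1.568]
ft_force: [0.6, -0.1, 0.5]
width: 0.3
grip_force: 0.0
```

View pics/m1.png

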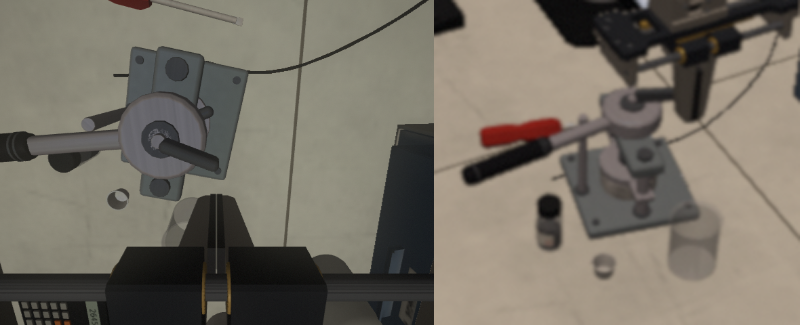

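The closed fingertips (216,197 in the wrist view) stand just beside the tab's tip (215,165), so I'm pushing in +y.

```bash
python3 -m creep '[[[0,0.006,-0.001,0,0,0],[0,0.006,0,0,0,0],[0,0.006,0,0,0,0],[0,0.006,0,0,0,0],[0,0,0,0,0,0]]]';  python3 -m creep '[[[0,0.006,0,0,0,0],[0,0.006,0,0,0,0],[0,0.006,0,0,0,0],[0,0,0,0,0,0]]]';  python3 -m creep '[[[0,0.005,0,0,0,0],[0,0,0,0,0,0]]]'
python3 -c "
from h import *
a=snap('wrist','w2.png')['image'];b=snap('scene','s2.png')['image'][170:330,240:420]
b=cv2.resize(b,None,fx=3,fy=3,interpolation=cv2.INTER_CUBIC)
o=np.hstack([a,b]);cv2.imwrite('pics/m2.png',cv2.resize(o[:,:,::-1],(800,325)))"
```

```text
time_s: 2.95
tool_pos: [612.2, -212.1, 318.2]
eef_rot: [3.14, 0.001, 1.57]
ft_force: [1.4, -1.2, 0.1]
width: 0.8
grip_force: 0.7
time_s: 3.45
tool_pos: [611.5, -193.7, 317.5]
eef_rot: [-3.141, -0.001, 1.57]
ft_force: [0.3, 0.6, -0.2]
width: 0.5
grip_force: 0.0
time_s: 3.7
tool_pos: [611.7, -189.3, 317.6]
eef_rot: [-3.141, 0.0, 1.57]
ft_force: [0.3, -1.0, -0.0]
width: 0.5
grip_force: 0.2
```

View pics/m2.png

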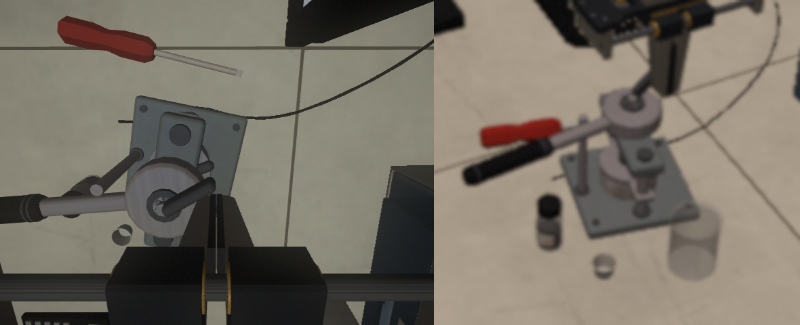

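The tab now points up-left of the axis, with its tip at (212,182) in the wrist view. That is about +28° in world terms, so it has snapped over, and the handle hasn't moved. Next I nudge it once, retreat and go above the handle.

```bash
python3 -m creep '[[[0,0.004,0,0,0,0],[0,0,0,0,0,0]]]'; python3 -m creep '[[[0,-0.03,0.005,0,0,0],[0,-0.01,0.045,0,0,0],[-0.02,0.0,0.03,0,0,-0.15],[-0.02,0.005,0,0,0,-0.15],[-0.02,0.005,0,0,0,-0.15],[-0.02,0.005,0,0,0,-0.15],[-0.02,0.005,0,0,0,-0.15],[-0.02,0.003,0,0,0,-0.15],[-0.02,0.003,0,0,0,-0.15],[-0.02,0.0,0,0,0,-0.15],[-0.012,0.0,0,0,0,-0.15],[0,0.0,0,0,0,-0.155]]]' 0.045
python3 -m creep '[[[0,0,0,0,0,0],[0,0,0,0,0,0]]]'
python3 -c "
from h import *
a=snap('wrist','w3.png')['image'];b=snap('top','t3.png')['image'][160:310,230:390]
o=np.hstack([cv2.resize(a,(440,330)),cv2.resize(b,(352,330),interpolation=cv2.INTER_CUBIC)]);cv2.imwrite('pics/m3.png',o[:,:,::-1])"
```

```text
time_s: 4.05
tool_pos: [611.7, -186.1, 317.8]
eef_rot: [3.141, 0.002, 1.57]
ft_force: [-0.4, -4.3, -0.5]
width: 0.6
grip_force: 2.2
time_s: 5.55
tool_pos: [438.9, -199.3, 397.8]
eef_rot: [-3.141, 0.0, 0.059]
ft_force: [1.1, -0.2, 0.2]
width: 44.9
grip_force: 0.0
time_s: 5.8
tool_pos: [439.8, -199.4, 397.7]
eef_rot: [-3.142, -0.0, 0.068]
ft_force: [0.0, -0.9, -0.7]
width: 44.9
grip_force: 0.0
```

View pics/m3.png

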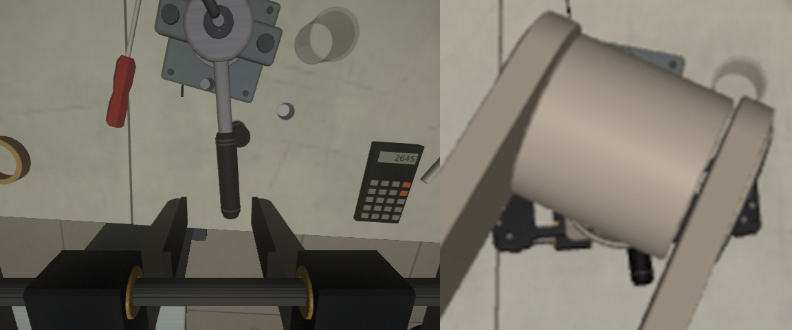

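```bash
python3 -m creep '[[[0,0,-0.04,0,0,0],[0,0,-0.04,0,0,0],[0,0,-0.035,0,0,0],[0,0,0,0,0,0],[0,0,0,0,0,0],[0,0,0,0,0,0]]]' 0.036
python3 -c "
import numpy as np
p=3.206+.1*np.arange(18);q=135*np.c_[np.cos(p),np.sin(p)]
print(np.round(np.c_[np.arange(17)*.1+.1,np.diff(q,axis=0),(q+[574.5,-189.7])[1:]],1))"
```

```text
time_s: 6.65
tool_pos: [440.2, -199.6, 284.1]
eef_rot: [3.141, -0.002, 0.065]
ft_force: [-0.1, -0.5, -0.2]
width: 36.4
grip_force: 0.0
[[ 1.000e-01  1.500e+00 -1.340e+01  4.413e+02 -2.118e+02]
 [ 2.000e-01  2.900e+00 -1.320e+01  4.442e+02 -2.250e+02]
 [ 3.000e-01  4.200e+00 -1.280e+01  4.484e+02 -2.378e+02]
 [ 4.000e-01  5.400e+00 -1.240e+01  4.538e+02 -2.502e+02]
 [ 5.000e-01  6.600e+00 -1.170e+01  4.604e+02 -2.619e+02]
 [ 6.000e-01  7.800e+00 -1.100e+01  4.682e+02 -2.729e+02]
 [ 7.000e-01  8.800e+00 -1.020e+01  4.771e+02 -2.831e+02]
 [ 8.000e-01  9.800e+00 -9.300e+00  4.869e+02 -2.924e+02]
 [ 9.000e-01  1.070e+01 -8.200e+00  4.976e+02 -3.006e+02]
 [ 1.000e+00  1.150e+01 -7.100e+00  5.090e+02 -3.078e+02]
 [ 1.100e+00  1.210e+01 -5.900e+00  5.211e+02 -3.137e+02]
 [ 1.200e+00  1.260e+01 -4.700e+00  5.338e+02 -3.184e+02]
 [ 1.300e+00  1.310e+01 -3.400e+00  5.468e+02 -3.218e+02]
 [ 1.400e+00  1.330e+01 -2.100e+00  5.602e+02 -3.239e+02]
 [ 1.500e+00  1.350e+01 -8.000e-01  5.736e+02 -3.247e+02]
 [ 1.600e+00  1.350e+01  6.000e-01  5.871e+02 -3.241e+02]
 [ 1.700e+00  1.340e+01  1.900e+00  6.005e+02 -3.222e+02]]
```

```bash
python3 -m creep '[[[0.0007,-0.0067,0,0,0,0.05],[0.0008,-0.0067,0,0,0,0.05],[0.0014,-0.0066,0,0,0,0.05],[0.0015,-0.0066,0,0,0,0.05],[0.0021,-0.0064,0,0,0,0.05],[0.0021,-0.0064,0,0,0,0.05],[0.0027,-0.0062,0,0,0,0.05],[0.0027,-0.0062,0,0,0,0.05],[0.0033,-0.0059,0,0,0,0.05],[0.0033,-0.0058,0,0,0,0.05],[0,0,0,0,0,0]]]'
python3 -m creep '[[[0.0039,-0.0055,0,0,0,0.05],[0.0039,-0.0055,0,0,0,0.05],[0,0,0,0,0,0]]]'
python3 -m creep '[[[0.0044,-0.0051,0,0,0,0.05],[0.0044,-0.0051,0,0,0,0.05],[0,0,0,0,0,0]]]'
```

```text
time_s: 8.02
tool_pos: [460.6, -262.9, 283.8]
eef_rot: [3.141, -0.001, 0.565]
ft_force: [-0.4, 3.3, 1.0]
width: 35.9
grip_force: 1.1
time_s: 8.4
tool_pos: [468.2, -273.8, 283.4]
eef_rot: [3.141, -0.0, 0.664]
ft_force: [-0.7, 1.7, 0.7]
width: 36.0
grip_force: 1.2
time_s: 8.78
tool_pos: [476.8, -284.0, 283.0]
eef_rot: [3.141, -0.0, 0.763]
ft_force: [-0.3, 1.9, 1.7]
width: 36.0
grip_force: 1.2
```

```bash
python3 -m creep '[[[0.0049,-0.0047,0,0,0,0.05],[0.0049,-0.0047,0,0,0,0.05],[0,0,0,0,0,0]]]'
python3 -c "
from h import *
a=snap('wrist','w4.png')['image'];b=snap('scene','s4.png')['image'][160:330,230:420]
o=np.hstack([cv2.resize(a,(440,400)),cv2.resize(b,(360,400),interpolation=cv2.INTER_CUBIC)]);cv2.imwrite('pics/m4.png',o[:,:,::-1])"
```

```text
time_s: 9.15
tool_pos: [486.5, -293.4, 282.8]
eef_rot: [3.142, 0.0, 0.863]
ft_force: [-1.2, 3.4, 1.4]
width: 36.0
grip_force: 1.2
```

View pics/m4.png

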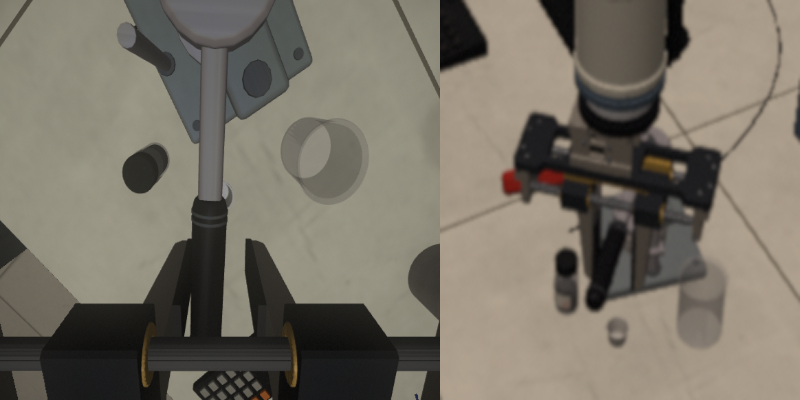

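```bash
python3 -m creep '[[[0.0053,-0.0041,0,0,0,0.05],[0.0054,-0.0041,0,0,0,0.05]]]'
python3 -m creep '[[[0.0057,-0.0036,0,0,0,0.05]]]';python3 -m creep '[[[0.0058,-0.0035,0,0,0,0.05]]]'
python3 -m creep '[[[0,0,0,0,0,0]]]'
```

```text
time_s: 9.5
tool_pos: [496.8, -301.2, 282.6]
eef_rot: [-3.14, -0.0, 0.965]
ft_force: [-1.6, 5.8, 4.2]
width: 36.0
grip_force: 2.9
time_s: 9.62
tool_pos: [502.5, -304.9, 282.6]
eef_rot: [-3.14, 0.0, 1.015]
ft_force: [-3.1, 5.3, 3.9]
width: 36.4
grip_force: 2.9
time_s: 9.75
tool_pos: [508.3, -308.4, 282.6]
eef_rot: [-3.14, -0.0, 1.065]
ft_force: [-3.1, 5.7, 4.2]
width: 36.1
grip_force: 2.9
time_s: 9.88
tool_pos: [508.8, -308.8, 282.6]
eef_rot: [-3.141, 0.0, 1.063]
ft_force: [-1.4, 2.8, 1.4]
width: 35.4
grip_force: 1.2
```

```bash
python3 -m creep '[[[0.006,-0.003,0,0,0,0.05]]]';python3 -m creep '[[[0.0061,-0.0029,0,0,0,0.05]]]'
```

```text
time_s: 10.0
tool_pos: [514.0, -311.4, 282.5]
eef_rot: [-3.14, 0.0, 1.114]
ft_force: [-3.4, 4.1, 3.6]
width: 36.0
grip_force: 2.9
time_s: 10.12
tool_pos: [520.2, -314.3, 282.5]
eef_rot: [-3.14, -0.0, 1.164]
ft_force: [-4.1, 4.9, 3.4]
width: 36.0
grip_force: 2.9
```

```bash
python3 -m creep '[[[0.0063,-0.0024,0,0,0,0.05]]]';python3 -m creep '[[[0.0032,-0.0012,0,0,0,0.025]]]'
```

```text
time_s: 10.25
tool_pos: [526.6, -316.8, 282.5]
eef_rot: [-3.14, -0.0, 1.214]
ft_force: [-4.5, 4.3, 3.5]
width: 36.0
grip_force: 2.9
time_s: 10.38
tool_pos: [529.9, -318.1, 282.5]
eef_rot: [-3.14, -0.0, 1.239]
ft_force: [-4.5, 4.5, 3.7]
width: 35.9
grip_force: 2.8
```

```bash
python3 -m creep '[[[0.0032,-0.0010,0,0,0,0.025]]]';python3 -m creep '[[[0.0052,-0.0015,0,0,0,0.04]]]'
```

```text
time_s: 10.5
tool_pos: [532.9, -319.1, 282.5]
eef_rot: [-3.14, -0.0, 1.263]
ft_force: [-4.8, 3.5, 2.8]
width: 35.8
grip_force: 2.8
time_s: 10.62
tool_pos: [538.0, -320.5, 282.5]
eef_rot: [-3.139, -0.0, 1.304]
ft_force: [-4.6, 4.7, 2.9]
width: 36.3
grip_force: 2.9
```

```bash
python3 -m creep '[[[0.0052,-0.0012,0,0,0,0.04]]]';python3 -m creep '[[[0.0053,-0.001,0,0,0,0.04]]]'
```

```text
time_s: 10.75
tool_pos: [543.3, -321.8, 282.5]
eef_rot: [-3.139, 0.0, 1.344]
ft_force: [-4.7, 3.5, 3.2]
width: 35.9
grip_force: 2.9
time_s: 10.88
tool_pos: [548.6, -322.9, 282.5]
eef_rot: [-3.14, 0.0, 1.384]
ft_force: [-4.6, 2.8, 3.7]
width: 35.7
grip_force: 2.9
```

```bash
python3 -m creep '[[[0.004,-0.0006,0,0,0,0.03]]]'
```

```text
time_s: 11.0
tool_pos: [552.6, -323.6, 282.5]
eef_rot: [-3.14, 0.0, 1.414]
ft_force: [-5.6, 1.3, 2.7]
width: 36.1
grip_force: 2.8
```

```bash
python3 -m creep '[[[0.004,-0.0004,0,0,0,0.03]]]';python3 -m creep '[[[0.004,-0.0004,0,0,0,0.03]]]'
```

```text
time_s: 11.12
tool_pos: [556.5, -324.1, 282.5]
eef_rot: [-3.14, 0.0, 1.444]
ft_force: [-5.9, 1.2, 2.8]
width: 36.1
grip_force: 2.9
time_s: 11.25
tool_pos: [560.5, -324.5, 282.6]
eef_rot: [-3.14, 0.0, 1.474]
ft_force: [-6.1, 0.6, 2.2]
width: 35.8
grip_force: 2.9
```

```bash
python3 -m creep '[[[0.004,-0.0002,0,0,0,0.03]]]';python3 -m creep '[[[0.003,-0.0001,0,0,0,0.02]]]'
```

```text
time_s: 11.38
tool_pos: [564.5, -324.8, 282.5]
eef_rot: [-3.14, 0.001, 1.504]
ft_force: [-5.5, 1.4, 3.8]
width: 36.0
grip_force: 2.9
time_s: 11.5
tool_pos: [567.5, -325.0, 282.6]
eef_rot: [-3.14, 0.001, 1.524]
ft_force: [-6.4, 0.2, 2.2]
width: 36.2
grip_force: 2.9
```

```bash
python3 -m creep '[[[0.003,0,0,0,0,0.02]]]'
```

```text
time_s: 11.62
tool_pos: [570.4, -325.1, 282.5]
eef_rot: [-3.14, 0.001, 1.544]
ft_force: [-6.3, -0.7, 3.4]
width: 36.0
grip_force: 3.2
```

```bash
python3 -m creep '[[[0.002,0,0,0,0,0.015]]]'; python3 -m creep '[[[0.002,0,0,0,0,0.015]]]'
```

```text
time_s: 11.75
tool_pos: [572.3, -325.1, 282.5]
eef_rot: [-3.139, 0.001, 1.559]
ft_force: [-6.8, -0.8, 2.5]
width: 35.9
grip_force: 3.5
time_s: 11.88
tool_pos: [574.1, -325.1, 282.5]
eef_rot: [-3.139, 0.001, 1.573]
ft_force: [-8.3, -0.3, 4.0]
width: 36.2
grip_force: 4.0
```

```bash
python3 -m creep '[[[0.002,0,0,0,0,0.015]]]'; python3 -m creep '[[[0.002,0.0001,0,0,0,0.015]]]'
```

```text
time_s: 12.0
tool_pos: [576.0, -325.1, 282.5]
eef_rot: [-3.138, 0.001, 1.588]
ft_force: [-8.8, -0.6, 4.3]
width: 35.9
grip_force: 4.4
time_s: 12.12
tool_pos: [577.8, -325.0, 282.5]
eef_rot: [-3.138, 0.0, 1.603]
ft_force: [-10.4, -1.1, 4.6]
width: 36.2
grip_force: 4.9
```

```bash
python3 -m creep '[[[0.001,0,0,0,0,0.005]]]';  python3 -m creep '[[[0,0,0,0,0,0]]]'; python3 -m creep '[[[0,0,0,0,0,0]]]'
```

```text
time_s: 12.25
tool_pos: [578.7, -325.0, 282.5]
eef_rot: [-3.138, 0.0, 1.608]
ft_force: [-9.2, -0.4, 4.6]
width: 36.2
grip_force: 5.1
time_s: 12.38
tool_pos: [578.8, -325.1, 282.5]
eef_rot: [-3.138, 0.0, 1.608]
ft_force: [-8.4, -0.4, 3.7]
width: 36.1
grip_force: 4.7
time_s: 12.5
tool_pos: [578.7, -325.1, 282.5]
eef_rot: [-3.138, 0.0, 1.608]
ft_force: [-8.3, -0.0, 4.7]
width: 35.9
grip_force: 4.6
```

```bash
python3 -m creep '[[[-0.0051,0.0004,0,0,0,-0.04],[-0.0135,0.0008,0,0,0,-0.1],[-0.0133,0.0021,0,0,0,-0.1],[-0.0131,0.0034,0,0,0,-0.1],[-0.0126,0.0047,0,0,0,-0.1],[-0.0121,0.0059,0,0,0,-0.1],[-0.0115,0.0071,0,0,0,-0.1],[-0.0107,0.0082,0,0,0,-0.1],[-0.0098,0.0093,0,0,0,-0.1],[-0.0088,0.0102,0,0,0,-0.1],[-0.0078,0.011,0,0,0,-0.1],[-0.0066,0.0117,0,0,0,-0.1]]]'
python3 -m creep '[[[-0.0054,0.0124,0,0,0,-0.1],[-0.0042,0.0128,0,0,0,-0.1],[0,0,0,0,0,0]]]'
python3 -m creep '[[[-0.0015,0.0066,0,0,0,-0.05],[-0.0014,0.0066,0,0,0,-0.05],[0,0,0,0,0,0]]]'
```

```text
time_s: 14.0
tool_pos: [455.6, -250.4, 283.2]
eef_rot: [3.138, -0.001, 0.465]
ft_force: [0.6, -4.6, -1.7]
width: 36.1
grip_force: 2.0
time_s: 14.38
tool_pos: [445.8, -224.5, 283.0]
eef_rot: [3.14, -0.001, 0.27]
ft_force: [-0.0, 0.4, 0.2]
width: 36.1
grip_force: 0.0
time_s: 14.75
tool_pos: [443.3, -211.8, 282.9]
eef_rot: [3.141, -0.001, 0.172]
ft_force: [0.8, -0.6, 0.3]
width: 35.8
grip_force: 0.0
```

Now I creep to the rest post, watching for contact.

```bash
python3 -m creep '[[[-0.0007,0.0067,0,0,0,-0.05],[-0.0007,0.0067,0,0,0,-0.05]]]'; python3 -m creep '[[[0,0.003,0,0,0,-0.01]]]';python3 -m creep '[[[0,0.003,0,0,0,0]]]'
```

```text
time_s: 15.0
tool_pos: [441.9, -198.6, 282.8]
eef_rot: [3.141, -0.001, 0.07]
ft_force: [0.2, -1.1, 0.6]
width: 36.3
grip_force: 0.8
time_s: 15.12
tool_pos: [441.7, -195.4, 282.8]
eef_rot: [3.141, -0.0, 0.062]
ft_force: [-2.3, -2.1, 1.6]
width: 36.0
grip_force: 1.2
time_s: 15.25
tool_pos: [441.6, -192.4, 282.7]
eef_rot: [3.141, 0.0, 0.062]
ft_force: [-1.3, -3.0, 1.3]
width: 35.8
grip_force: 1.3
```

```bash
python3 -m creep '[[[0,0.002,0,0,0,0]]]'; python3 -m creep '[[[0,0.001,0,0,0,0],[0,0,0,0,0,0]]]'
```

```text
time_s: 15.38
tool_pos: [441.6, -190.2, 282.6]
eef_rot: [3.141, 0.0, 0.061]
ft_force: [-1.8, -4.3, 0.9]
width: 36.2
grip_force: 2.5
time_s: 15.62
tool_pos: [441.5, -189.8, 282.7]
eef_rot: [3.14, 0.0, 0.061]
ft_force: [-2.8, -9.0, -1.2]
width: 36.1
grip_force: 4.5
```

The handle is at the post. I'll centre the fingers, lift off, then step back and check.

```bash
python3 -m creep '[[[0,-0.004,0,0,0,0],[0,-0.004,0,0,0,0],[0,0,0,0,0,0],[0,0,0.03,0,0,0],[0,0,0.05,0,0,0],[0,0,0.05,0,0,0],[-0.03,-0.05,0,0,0,0],[-0.03,-0.06,0,0,0,0],[-0.03,-0.06,0,0,0,0],[-0.02,-0.06,0,0,0,0],[-0.02,-0.06,0,0,0,0],[0,-0.06,0,0,0,0]]]'
python3 -m creep '[[[0,-0.05,0,0,0,0],[0,-0.05,0,0,0,0],[0,0,0,0,0,0],[0,0,0,0,0,0]]]'
python3 -c "
from h import *
a=snap('top','t5.png')['image'][160:310,230:390];b=snap('scene','s5.png')['image'][160:320,230:420]
o=np.hstack([cv2.resize(a,(440,412),interpolation=cv2.INTER_CUBIC),cv2.resize(b,(360,412),interpolation=cv2.INTER_CUBIC)]);cv2.imwrite('pics/m5.png',o[:,:,::-1])"
```

```text
time_s: 17.12
tool_pos: [314.7, -539.3, 412.8]
eef_rot: [-3.141, -0.0, 0.059]
ft_force: [0.8, -1.0, 0.5]
width: 36.0
grip_force: 0.0
time_s: 17.62
tool_pos: [316.2, -636.8, 412.0]
eef_rot: [-3.14, 0.0, 0.06]
ft_force: [1.0, 0.6, 0.2]
width: 35.8
grip_force: 0.0
```

View pics/m5.png

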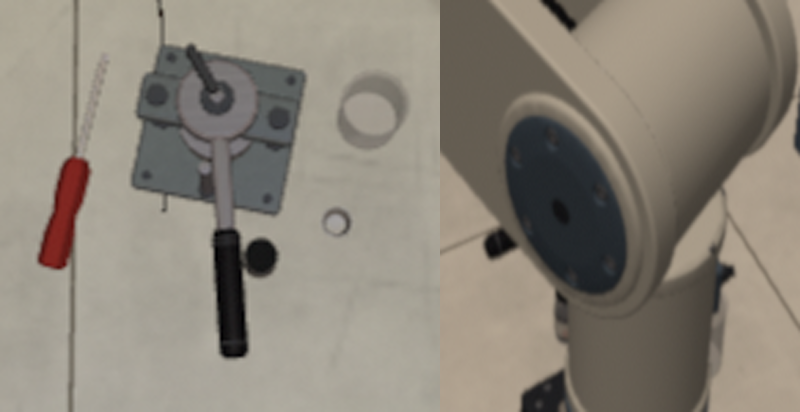

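The handle is back at its post (grip at 230,290) and the tab points to the loosening side (tip at 190,48). The bystanders in view haven't moved and the robot is clear, so I'm handing in.

```bash
python3 -c "
from rig import close_job
print(close_job())"
```

```text
the job is handed in; nothing more can be done
None
```

I threw the lever to the loosening side, drove the screw about 9 mm of handle travel into its springy end stop (peak about 10 N at the handle), brought the handle back to its rest post and handed the job in; the plate's final height was not measured and no verdict came back.

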